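# Lay out the cell counting kit on its pads

## Robot

A 6-joint arm with a two-finger parallel gripper is mounted at the origin on a cart in front of the work surface, level with it; the furniture and walls round the work are solid. World frame = base frame: x ahead of the robot, y to its left, z up, the work surface at z = 0. Lengths are in m, angles in rad, forces in N, time in s.
With the tool pointing down it reaches from about 0.275 to 0.875 m from the base axis. Payload 12.5 kg.
Tool frame: the origin (TCP) lies midway between the tips of the shut fingers; the grasp point (between the pads) lies 19 mm behind it; y points along the fingers, z is the direction in which the jaws open and shut, and the axes are right-handed (so a half turn about y gives the same grasp; the last joint's range is limited). The gripper opens to 85 mm and grips with 20 to 120 N. Pads are 22 mm wide; open, the fingers measure 114 mm over their backs; the gripper's body (76 mm by 85 mm) begins 54 mm behind the grasp point. The pads swing forward as they close: fully open they stand 13 mm farther back than shut.
Start: joints at [1.084, 0.351, 1.652, -0, 1.139, -0.085], TCP at [0.215, 0.506, 0.199] pointing down, gripper open.
Joint ranges: [-2.75, 2.75], [-0.79, 2.1], [0.01, 2.65], [-1.57, 4.71], [0.07, 3.14], [-2.87, 2.87]. Speed limits (rad/s): [2.22, 2.22, 2.79, 3.14, 3.14, 3.14].

## Interface

Orientations are given as a unit quaternion [w, x, y, z].
In Python, from station import * gives the robot as it stands.
- The arm moves only by the tool arm_command, never from a script. Its argument "plan" is a list of rows, each a list of 2 entries, a list of its own where there are three numbers: the shift along the tool's x, y, z in cm, then the turn about the tool's y in degrees. In form: [[[tx, ty, tz], spin], ...]. A call has exactly 8 rows; each row is the pose to reach, as a shift and turn from the pose measured when the call began, along the tool's axes at that moment; what a row does not reach only later rows make up. A row lasts 1/10 s, in which the tool goes at most 50 mm and 8.59 degrees, less where a joint would pass 70% of its speed; a pose out of reach is approached as far as the arm can. A call with a gripper value outside its range is refused whole. "gripper" is the finger opening in cm, from 0 to 8.54, set as the call begins (left out, the last holds). The fingers move at their own pace and stop on an object; "newtons" is the grip in N (left out, the last holds). Time passes only in rows, so rows that repeat a pose let the fingers close, or fill a call up. It gives the time, the measured TCP pose, the force and the opening at its end, in the units of the state.
- sense(): the state, without advancing time (a new reading comes with each control period).
- camera(name): name is "scene" or "top" or "wrist"; returns a dict with "img" (400x640x3 uint8, red, green, blue), "depth" (400x640 float32, m along the optical axis (not along the pixel's ray), 0 where there is no reading), "mtx" (3x3 intrinsics, pixels), "view" (4x4, takes a point from world to camera coordinates). Camera axes: x right, y down, z forward; pixel columns grow to the right and rows downward; lengths in m; the calibration is good to about 2 mm. A picture is of the moment at which its call begins.
- close_job(): hands the job in, once; it reports no verdict.
Trained networks look in a picture, given as the dict that the camera call returned (one of the last four; its "shot" number tells which), for a name from the list of things; names that differ only in an ending like _2 or _b are one class to them, and where a whole thing is asked for, a point or a joint stands for the part that bears it (a point fixed in the world has none). Each returns a list of dicts, best first, with "score" (0 to 1); they miss things now and then, are a little off and sometimes report something else, mostly with a low value. They report only what shows in the picture. A call takes as long as a camera call. They do not tell look-alikes from the thing itself.
- outline_of(picture, query): "pixels" (400x640 bool, what is visible of it) and "extent" ([left, top, width, height] in pixels, round what is visible of it).
The state is a dict: "time_s": time; "joints": joint angles; "joint_velocities": joint speeds; "effort": joint torques, N m; "position": TCP position; "eef_rot": TCP orientation; "wrist_force": force on the tool from outside, world axes, zero at the start; "wrist_torque": the same for the moment, N m; "grip_width": opening from 0.0 (shut) to 1.0 (fully open).
Only numpy, scipy, OpenCV 4.12 (cv2) and the standard library are available. Lean on these libraries where they do the work, as an engineer would, in place of code of your own. Each camera call takes 0.05 s, during which the arm holds its last target. There are 200 camera calls.

## Task

Set up the cell counting station on the open bench to the left of the microscope: put the culture dish, the counting chamber slide, the hand tally counter and the bench timer that lie there each on the black pad whose white outline matches its shape and size, flat, right side up and not overhanging the pad, with the slide and the timer squared up with the outlines. Keep the dish level throughout so the culture is not spilled, and leave the orange carton and the black screw case where they stand.

Things in the scene. Friction and masses are not known exactly. Their poses are not given: they have to be found in the camera images.
- dish_center (a point): Flat round culture dish with lid, clear with pink medium, 60 mm across, 15 mm high, 40 g nominal, closed (the lid does not come off); grasp across its rim. Point: its centre, 7.5 mm above its underside; z up. Things and pads lie mixed, about 0.12 m apart, and any of them may be in any of the eight places, all left of the microscope (a second timer and counter at the far right edge of the bench, past the microscope, are not part of the job).
- slide_center (a point): Counting chamber: light grey glassy flat rectangular slide, 34 (its x) x 75 (its y) x 8 mm; grasp across the 34 mm. Point: its centre, 4 mm above its underside; z up.
- counter_center (a point): Hand tally counter: pale grey drum, 41 mm across, 21 mm high, with a small knob at the side towards its +x -y that adds about 5 mm (the knob is look only, not solid). Point: centre of the drum, 10.5 mm above its underside; z up.
- timer_center (a point): Bench timer: white-grey nearly square slab with a display and three buttons on top, 66 (its x) x 64 (its y) mm, body 18 mm high (buttons to 20); grasp across its y. Point: its centre, 9 mm above its underside; z up.
- dish_pad_top (a point): The larger round pad, 76 mm across (inlay 64 mm), for the dish: black rubber pad fixed on the bench, 4 mm thick, with a white inlay in the outline of the thing (2 mm larger all round); the pad reaches 8 mm beyond the thing all round. Point: centre of its upper face, 4 mm above the bench. 
- slide_pad_top (a point): The oblong pad, 50 (x) x 91 (y) mm (inlay 38 x 79), for the counting chamber: black rubber pad fixed on the bench, 4 mm thick, with a white inlay in the outline of the thing (2 mm larger all round); the pad reaches 8 mm beyond the thing all round. Point: centre of its upper face, 4 mm above the bench. 
- counter_pad_top (a point): The smaller round pad, 57 mm across (inlay 45 mm), for the tally counter: black rubber pad fixed on the bench, 4 mm thick, with a white inlay in the outline of the thing (2 mm larger all round); the pad reaches 8 mm beyond the thing all round. Point: centre of its upper face, 4 mm above the bench. 
- timer_pad_top (a point): The nearly square pad, 82 (x) x 80 (y) mm (inlay 70 x 68), for the timer: black rubber pad fixed on the bench, 4 mm thick, with a white inlay in the outline of the thing (2 mm larger all round); the pad reaches 8 mm beyond the thing all round. Point: centre of its upper face, 4 mm above the bench. 
- film_roll_box: Bystander: orange carton, 62 (x) x 125 (y) x 62 mm, left of the work near the bench's front edge; origin at the centre of its underside. Leave it alone.
- objective_case: Bystander: black upright cylindrical screw case, 44 mm across, 62 mm high, right of the work near the bench's front edge; origin at the centre of its underside. Leave it alone.
There are look-alikes about, which are no part of the job. Leave any brown or yellow look-alike of the part that bears counter_center alone.

How it is judged:
By the outcome, as a careful person would: the job done as asked, in the order asked, and still so for the second after the job is handed in, with the robot touching nothing.
It also fails if it takes over 80 s, if anything falls off the work surface, if the arm or the gripper's body presses on something with over 40 N, if the wrist force passes 120 N, or if a joint passes its speed limit or range.

## Working session

There is one attempt and no reset: what is moved stays moved. The work goes in short steps, Python scripts to look and compute and a tool call to move; the robot and the scene stay as the last step left them, time stands still between calls to the robot, and variables do not carry over. Pictures are saved under pics/ and viewed, about 12 in all and at most 16, crops included, and the job is handed in when it is done.

Besides the shell and the picture viewer there is one more tool, called after "Request:" as a command line: name --argument value ..., lists and objects as JSON in quotes. arm_command: Moves the arm, as the interface text tells. Its arguments: {"type":"object","properties":{"plan":{"type":"array","items":{"type":"array"}},"gripper":{"type":"number"},"newtons":{"type":"number"}},"required":["plan"]}

```bash
mkdir -p pics; ls; python3 - <<'E'
from station import *
import cv2,numpy as np
s=sense();print({k:np.round(v,3).tolist() for k,v in s.items()})
for n in["top","scene"]:
    c=camera(n);cv2.imwrite(f"pics/{n}0.png",c["img"][:,:,::-1])
    print(n,c["mtx"].round(1).tolist(),c["view"].round(3).tolist(),c["shot"])
    for q in["dish_center","slide_center","counter_center","timer_center","dish_pad_top","slide_pad_top","counter_pad_top","timer_pad_top"]:
        try:print(q,[(round(float(o["score"]),2),list(map(int,o["extent"]))) for o in outline_of(c,q)])
        except Exception as e:print(q,e)
E
```

```text
pics
{'time_s': 0.0, 'joints': [1.084, 0.351, 1.652, 0.0, 1.139, -0.085], 'joint_velocities': [-0.0, 0.0, 0.0, -0.001, -0.002, -0.001], 'effort': [0.0, -50.611, -29.14, -0.0, 0.005, -0.0], 'position': [0.215, 0.506, 0.199], 'eef_rot': [-0.692, 0.693, -0.141, 0.141], 'wrist_force': [-0.219, -1.044, -0.019], 'wrist_torque': [-0.018, -0.029, -0.005], 'grip_width': 1.002}
top [[457.1, 0.0, 318.8], [0.0, 457.1, 199.0], [0.0, 0.0, 1.0]] [[0.005, -1.0, 0.013, -0.033], [-0.998, -0.006, -0.06, 0.527], [0.06, -0.013, -0.998, 1.406], [0.0, 0.0, 0.0, 1.0]] 1
dish_center [(0.71, [326, 178, 13, 18]), (0.56, [302, 138, 18, 17])]
slide_center [(0.81, [281, 214, 24, 20]), (0.24, [328, 179, 9, 18])]
counter_center [(0.71, [327, 182, 11, 14]), (0.55, [221, 149, 12, 14])]
timer_center [(0.82, [282, 177, 20, 23]), (0.72, [241, 216, 17, 15])]
dish_pad_top [(0.95, [259, 139, 25, 29])]
slide_pad_top [(0.55, [237, 174, 30, 25])]
counter_pad_top [(0.52, [243, 213, 15, 19])]
timer_pad_top [(0.63, [315, 208, 29, 30])]
scene [[472.1, 0.0, 315.9], [0.0, 472.1, 209.2], [0.0, 0.0, 1.0]] [[0.905, -0.424, 0.024, -0.47], [-0.182, -0.438, -0.88, 0.112], [0.384, 0.792, -0.474, 1.301], [0.0, 0.0, 0.0, 1.0]] 2
dish_center [(0.48, [354, 198, 12, 13])]
slide_center [(0.49, [280, 206, 18, 13])]
counter_center [(0.7, [330, 215, 14, 7]), (0.63, [432, 265, 14, 18]), (0.58, [313, 168, 10, 12])]
timer_center [(0.54, [309, 194, 25, 18])]
dish_pad_top [(0.62, [332, 187, 23, 12]), (0.56, [298, 180, 14, 14])]
slide_pad_top [(0.47, [297, 183, 15, 11])]
counter_pad_top [(0.48, [265, 189, 14, 9])]
timer_pad_top [(0.97, [285, 222, 36, 17]), (0.54, [309, 194, 25, 18]), (0.24, [299, 245, 19, 32])]
```

```bash
python3 - <<'E'
import cv2
a=cv2.imread("pics/top0.png")[110:260,180:380]
cv2.imwrite("pics/top0c.png",cv2.resize(a,(800,600),interpolation=cv2.INTER_CUBIC))
E
```

```text
(no output)
```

View pics/top0c.png

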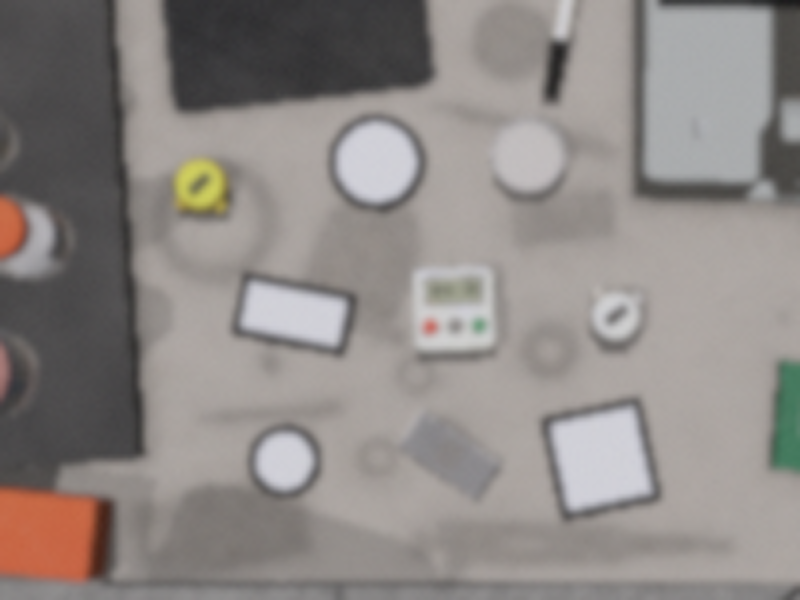

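View pics/scene0.png

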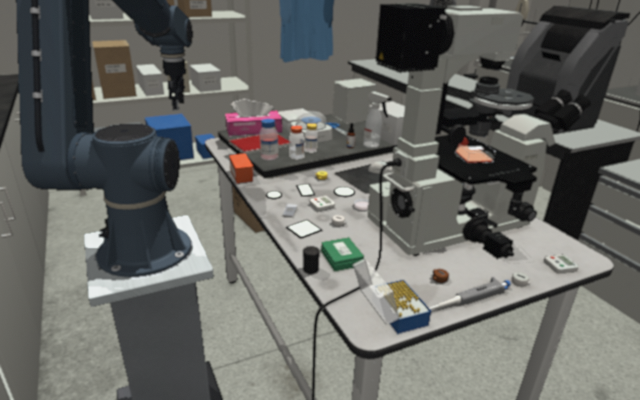

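```bash
cat > h.py <<'E'
from station import *
import cv2,numpy as np
from scipy.spatial.transform import Rotation as R
def px2w(c,u,v,z):
    V=c["view"];K=c["mtx"];r=V[:3,:3].T@np.linalg.inv(K)@np.array([u,v,1.]);o=-V[:3,:3].T@V[:3,3]
    return o+r*(z-o[2])/r[2]
def w2px(c,p):
    q=c["mtx"]@(c["view"]@np.append(p,1))[:3];return q[:2]/q[2]
def rot():
    s=sense();q=np.array(s["eef_rot"]);return np.array(s["position"]),R.from_quat(q[[1,2,3,0]]).as_matrix()
def jaw(M): # heading of tool z in world xy, deg
    return np.degrees(np.arctan2(M[1,2],M[0,2]))
def go(p,yaw=None):
    """shift in cm along tool axes and spin deg to reach TCP p with jaw axis along yaw (mod 180)"""
    P,M=rot();d=M.T@(np.array(p)-P)*100
    sp=None
    if yaw is not None:
        d0=(yaw-jaw(M)+90)%180-90; sp=-d0 if M[2,1]<0 else d0
        sp=round(float(sp),1)
    print("TCP",P.round(4),"jaw",jaw(M).round(1),"shift",d.round(2).tolist(),"spin",sp)
E
python3 - <<'E'
from h import *
c=camera("top");P,M=rot();print(M.round(3).tolist(),jaw(M))
d={"dish":(529,158,.015),"dpad":(377,162,.004),"slide":(450,453,.008),"spad":(294,313,.004),"timer":(455,310,.018),"tpad":(602,458,.004),"counter":(616,316,.021),"cpad":(284,460,.004)}
for k,(u,v,z) in d.items():
    uu,vv=(u+.5)/4-.5+180,(v+.5)/4-.5+110
    print(k,px2w(c,uu,vv,z).round(3))
for u,v in[(660,160),(700,60),(700,185),(529,158),(830,400),(590,200),(50,520),(620,60)]:
    uu,vv=u/4+180,v/4+110;dd=c["depth"][int(vv),int(uu)]
    V=c["view"];p=np.linalg.inv(c["mtx"])@[uu,vv,1]*dd;print((u,v),(V[:3,:3].T@(p-V[:3,3])).round(3))
w=camera("wrist");print(w["mtx"].round(0).tolist());V=w["view"]
print("cam pos in tool",(M.T@(-V[:3,:3].T@V[:3,3]-P)).round(3),"cam axes in tool",(M.T@V[:3,:3].T).round(2).tolist())
cv2.imwrite("pics/w0.png",w["img"][:,:,::-1])
E
```

```text
[[0.92, -0.0, 0.391], [-0.391, -0.0, 0.92], [-0.0, -1.0, -0.0]] 66.97926839935563
dish [ 0.684 -0.008  0.015]
dpad [0.681 0.112 0.004]
slide [0.453 0.053 0.008]
spad [0.562 0.176 0.004]
timer [0.564 0.049 0.018]
tpad [ 0.449 -0.066  0.004]
counter [ 0.559 -0.076  0.021]
cpad [0.447 0.182 0.004]
(660, 160) [ 0.664 -0.104  0.122]
(700, 60) [ 0.737 -0.133  0.122]
(700, 185) [ 0.649 -0.135  0.098]
(529, 158) [ 0.683 -0.009  0.013]
(830, 400) [ 0.493 -0.24   0.039]
(590, 200) [ 0.652 -0.057 -0.003]
(50, 520) [0.4   0.346 0.065]
(620, 60) [ 0.765 -0.081 -0.004]
[[280.0, 0.0, 320.0], [0.0, 280.0, 204.0], [0.0, 0.0, 1.0]]
cam pos in tool [-0.073 -0.174  0.001] cam axes in tool [[0.0, 0.96, 0.28], [0.0, -0.28, 0.96], [1.0, -0.0, -0.0]]
```

View pics/w0.png

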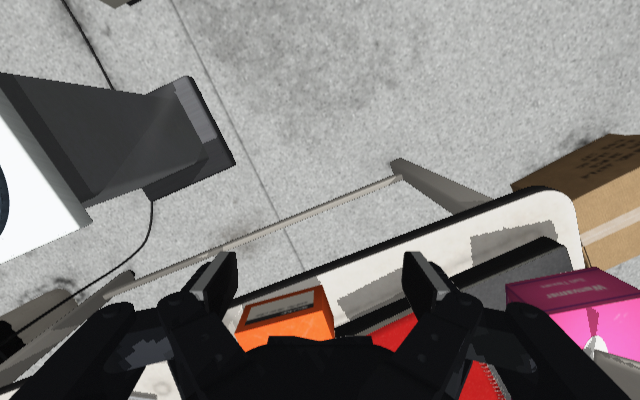

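```bash
python3 - <<'E'
from h import *
go([.45,.25,.24],0);go([.683,.04,.2],0)
E
```

```text
TCP [0.215  0.5062 0.1994] jaw 67.0 shift [31.64, -4.06, -14.39] spin 67.0
TCP [0.215  0.5062 0.1994] jaw 67.0 shift [61.3, -0.06, -24.6] spin 67.0
```

Request:
arm_command --plan '[[[5, -1, -2], 8], [[9, -2, -4], 16], [[14, -4, -6], 24], [[18, -4, -8], 32], [[23, -4, -10], 40], [[27, -4, -12], 48], [[32, -4, -14], 57], [[36, -4, -15], 65]]' --gripper 8.54 --newtons 30

```text
time_s: 1.8
position: [0.4889, 0.2253, 0.2397]
eef_rot: [0.507, -0.507, 0.493, -0.493]
wrist_force: [-0.3, 1.1, -0.2]
grip_width: 0.999
```

```bash
python3 - <<'E'
from h import *
go([.683,.04,.2],0)
E
```

```text
TCP [0.4889 0.2253 0.2397] jaw 1.6 shift [19.06, 3.98, 18.89] spin 1.6
```

Request:
arm_command --plan '[[[3.2, 1, 3.2], 1.5], [[6.4, 2, 6.3], 1.5], [[9.6, 3, 9.5], 1.5], [[12.8, 4, 12.6], 1.5], [[16, 4, 15.8], 1.5], [[19.1, 4, 18.9], 1.5], [[19.1, 4, 18.9], 1.5], [[19.1, 4, 18.9], 1.5]]'

```text
time_s: 2.6
position: [0.6831, 0.0391, 0.1991]
eef_rot: [-0.5, 0.5, -0.5, 0.5]
wrist_force: [-0.2, 0.5, 0.2]
grip_width: 0.999
```

```bash
python3 - <<'E'
from h import *
w=camera("wrist");cv2.imwrite("pics/w1.png",w["img"][:,:,::-1])
for k,p in {"dish":[.684,-.008,.015],"dpad":[.681,.112,.004],"counter":[.559,-.076,.021],"timer":[.564,.049,.018],"spad":[.562,.176,.004]}.items(): print(k,w2px(w,p).round())
go([.683,-.008,.2],0)
E
```

```text
dish [321. 214.]
dpad [318. 121.]
counter [231. 262.]
timer [227. 173.]
spad [219.  66.]
TCP [0.6827 0.0399 0.1994] jaw 0.1 shift [4.79, -0.06, 0.02] spin 0.1
```

View pics/w1.png

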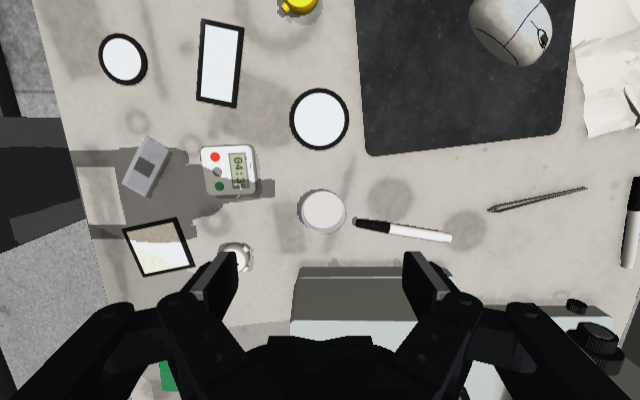

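```bash
cat >> h.py <<'E'
S=3000. # px per m in rectified
def rect(c,z,cx,cy,half):
    """top-down patch at plane z: col = -y, row = -x"""
    n=int(2*half*S);w=[(cx+half,cy+half),(cx+half,cy-half),(cx-half,cy-half),(cx-half,cy+half)]
    src=np.float32([w2px(c,[a,b,z]) for a,b in w]);dst=np.float32([(0,0),(n,0),(n,n),(0,n)])
    return cv2.warpPerspective(c["img"],cv2.getPerspectiveTransform(src,dst),(n,n),flags=cv2.INTER_CUBIC)
def tips(c):
    P,M=rot();V=c["view"];v,u=np.nonzero(c["depth"]>0);d=c["depth"][v,u]
    p=np.linalg.inv(c["mtx"])@np.vstack([u*d,v*d,d]);p=V[:3,:3].T@(p-V[:3,3:4]);t=M.T@(p-P[:,None])
    for s in(1,-1):
        m=(abs(t[0])<.02)&(t[2]*s>0)&(t[2]*s<.06)&(t[1]<.02)&(t[1]>-.05)
        if m.any():
            q=t[:,m];i=q[1].argsort()[-5:];print("tip side",s,"y mm",(q[1,i]*1e3).round(1),"z mm",(q[2,i]*1e3).round(1), "min|z| near tip",(abs(q[2][q[1]>q[1].max()-.008]).min()*1e3).round(1))
E
python3 - <<'E'
from h import *
w=camera("wrist");tips(w)
d={"dish":(.684,-.008,.015),"dpad":(.681,.112,.004),"slide":(.453,.053,.008),"spad":(.562,.176,.004),"timer":(.564,.049,.018),"tpad":(.449,-.066,.004),"counter":(.559,-.076,.021),"cpad":(.447,.182,.004)}
ims=[]
for k,(x,y,z) in d.items():
    r=rect(w,z,x,y,.055)[:,:,::-1].copy();n=r.shape[0]
    cv2.drawMarker(r,(n//2,n//2),(0,0,255),0,15,1);
    r=cv2.resize(r,(200,200)) if 0 else r
    g=cv2.cvtColor(r,cv2.COLOR_BGR2GRAY)
    if k.endswith("pad"): # dark border ring
        m=(g<70).astype(np.uint8)
        m=cv2.morphologyEx(m,cv2.MORPH_OPEN,np.ones((3,3)))
        cs=cv2.findContours(m,cv2.RETR_EXTERNAL,cv2.CHAIN_APPROX_NONE)[0]
        for c in sorted(cs,key=cv2.contourArea)[-1:]:
            (u,v),(a,b),t=cv2.minAreaRect(c);cv2.drawContours(r,[c],-1,(0,255,0),1)
            print(k,"centre",round(x-(v-n/2)/S,4),round(y-(u-n/2)/S,4),"size mm",round(a/S*1e3,1),round(b/S*1e3,1),"ang",round(t,1))
    ims.append(r)
h=330//1;ims=[cv2.resize(i,(200,200)) for i in ims]
cv2.imwrite("pics/rect1.png",np.vstack([np.hstack(ims[:4]),np.hstack(ims[4:])]))
E
```

```text
tip side 1 y mm [-44.3 -44.2 -44.2 -44.  -43.4] z mm [42.3 42.7 42.9 42.6 42.6] min|z| near tip 41.8
tip side -1 y mm [-44.2 -44.2 -44.  -44.  -43.7] z mm [-43.  -43.2 -43.2 -43.2 -43.3] min|z| near tip 42.7
dpad centre 0.6815 0.1138 size mm 75.1 73.9 ang 81.6
spad centre 0.5623 0.1767 size mm 90.4 50.3 ang 11.2
tpad centre 0.4509 -0.0623 size mm 84.0 79.7 ang 77.6
cpad centre 0.4483 0.1827 size mm 56.7 55.3 ang 90.0
```

View pics/rect1.png

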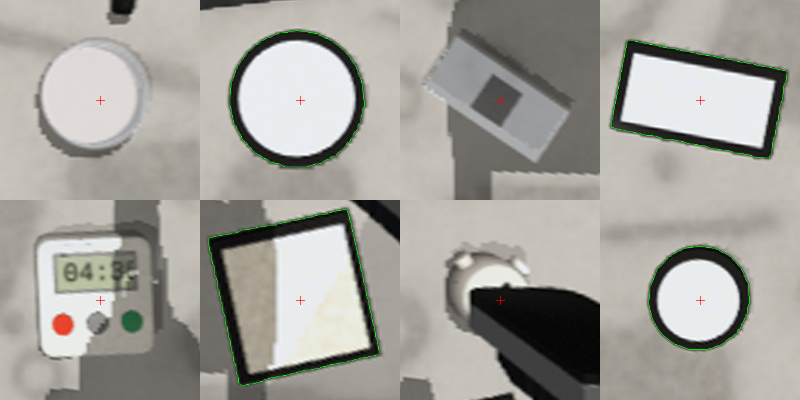

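```bash
python3 - <<'E'
from h import *
go([.686,-.004,.09],45)
E
```

```text
TCP [0.6826 0.0404 0.1998] jaw 0.1 shift [4.44, 10.97, 0.33] spin -44.9
```

Request:
arm_command --plan '[[[1, 2, 0.1], -8], [[2, 4, 0.2], -16], [[3, 6, 0.3], -24], [[4, 8, 0.3], -32], [[4.4, 10, 0.3], -40], [[4.4, 11, 0.3], -45], [[4.4, 11, 0.3], -45], [[4.4, 11, 0.3], -45]]' --gripper 7.0

```text
time_s: 3.5
position: [0.6856, -0.0027, 0.0906]
eef_rot: [0.654, -0.653, 0.27, -0.271]
wrist_force: [-0.3, -0.1, 0.7]
grip_width: 0.818
```

```bash
python3 - <<'E'
from h import *
w=camera("wrist");cv2.imwrite("pics/w2.png",w["img"][:,:,::-1])
P,M=rot();V=w["view"];c=w
v,u=np.mgrid[200:330:8,190:460:10];v=v.ravel();u=u.ravel();d=c["depth"][v,u]
p=np.linalg.inv(c["mtx"])@np.vstack([u*d,v*d,d]);p=V[:3,:3].T@(p-V[:3,3:4]);t=M.T@(p-P[:,None])*1e3
m=(d>0)&(t[1]<30)&(d>.05)
for a in np.vstack([u,v,t.round(0)]).T[m][:90].astype(int).tolist():print(a,end=" ")
print("zero frac",(d==0).mean(), sense()["grip_width"])
go([.686,-.004,.02],45)
print("dish exp px",w2px(w,[.686,-.004,.015]))
E
```

```text
[240, 248, -12, -44, -40] [250, 248, -12, -44, -35] [390, 248, -12, -44, 36] [400, 248, -12, -44, 41] [240, 256, -12, -53, -38] [250, 256, -8, -45, -35] [390, 256, -9, -48, 35] [400, 256, -12, -52, 39] [220, 264, -8, -53, -47] [230, 264, -12, -61, -40] [240, 264, -12, -60, -36] [250, 264, -5, -47, -35] [390, 264, -6, -49, 35] [400, 264, -12, -61, 36] [410, 264, -12, -61, 41] [420, 264, -9, -54, 48] [200, 272, 43, 28, -96] [210, 272, 39, 21, -85] [220, 272, -9, -62, -44] [230, 272, -13, -68, -38] [240, 272, -10, -64, -35] [250, 272, -1, -48, -35] [390, 272, -1, -49, 35] [400, 272, -11, -66, 35] [410, 272, -13, -68, 38] [420, 272, -8, -61, 46] [200, 280, 40, 11, -89] [210, 280, -8, -67, -47] [220, 280, -13, -75, -39] [230, 280, -12, -74, -36] [240, 280, -6, -64, -35] [250, 280, 3, -49, -35] [390, 280, 2, -50, 35] [400, 280, -7, -66, 35] [410, 280, -12, -73, 37] [420, 280, -12, -73, 41] [430, 280, -8, -67, 48] [190, 288, 41, 1, -92] [200, 288, -15, -84, -43] [210, 288, -15, -85, -40] [220, 288, -13, -81, -38] [230, 288, -10, -76, -35] [240, 288, -3, -65, -35] [250, 288, 7, -50, -35] [39
[... 590 characters left out ...]
, -34] [230, 304, -2, -76, -36] [240, 304, 4, -67, -35] [250, 304, 67, 19, -56] [260, 304, 72, 26, -49] [400, 304, 3, -69, 35] [410, 304, -2, -76, 37] [420, 304, -13, -90, 35] [430, 304, -13, -90, 38] [440, 304, -13, -91, 42] [450, 304, -13, -91, 45] [190, 312, -13, -94, -43] [200, 312, -13, -94, -40] [210, 312, -13, -95, -36] [220, 312, -18, -101, -30] [230, 312, -19, -102, -27] [240, 312, 7, -69, -35] [250, 312, 69, 11, -54] [260, 312, 75, 19, -48] [270, 312, 81, 28, -42] [400, 312, 6, -70, 35] [410, 312, -18, -101, 28] [420, 312, -18, -102, 31] zero frac 0.0 0.8214454262802362
TCP [ 0.6859 -0.0029  0.0909] jaw 45.0 shift [0.08, 7.09, -0.08] spin 0.0
dish exp px [318.49891712 204.51418868]
```

View pics/w2.png

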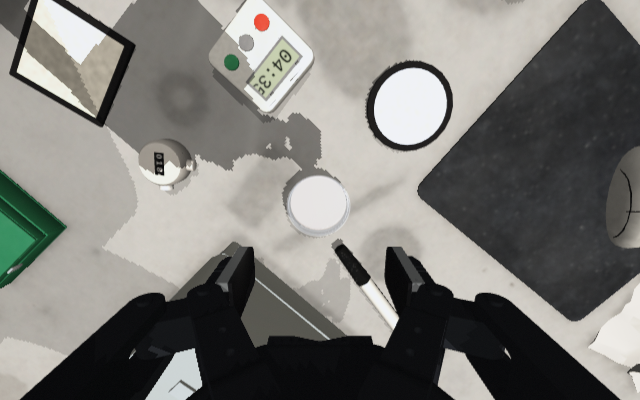

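```bash
python3 - <<'E'
from h import *
w=camera("wrist");tips(w);P,M=rot();V=w["view"]
for u,v in[(318,204),(200,100),(410,105),(280,240),(540,150)]:
    d=w["depth"][v,u];p=np.linalg.inv(w["mtx"])@[u*d,v*d,d];print((V[:3,:3].T@(p-V[:3,3])).round(4))
# dish outline on top plane
for o in outline_of(w,"dish_center"):
    m=o["pixels"];v,u=np.nonzero(m);print(o["score"],o["extent"],px2w(w,u.mean(),v.mean(),.0075))
r=rect(w,.015,.686,-.004,.055)
g=cv2.medianBlur(cv2.cvtColor(r,cv2.COLOR_RGB2GRAY),5)
print(cv2.HoughCircles(g,cv2.HOUGH_GRADIENT,1.5,60,param1=100,param2=20,minRadius=70,maxRadius=100),r.shape)
E
```

```text
tip side 1 y mm [-39.1 -39.1 -38.9 -38.8 -38.2] z mm [35.6 35.4 35.3 35.5 35.6] min|z| near tip 35.0
tip side -1 y mm [-39.1 -39.1 -38.9 -38.7 -38.6] z mm [-34.9 -34.8 -34.8 -34.8 -34.8] min|z| near tip 34.3
[ 0.6858 -0.0043  0.0145]
[ 5.468e-01 -1.310e-02  2.000e-04]
[0.6813 0.1151 0.0032]
[ 0.6888 -0.0629 -0.0016]
[0.7963 0.1747 0.0033]
0.62 [284.0, 172.0, 64.7, 63.7] [ 0.68743494 -0.00649363  0.0075    ]
[[[164.25 168.75  77.65]
  [290.25 290.25  90.85]]] (330, 330, 3)
```

Request:
arm_command --plan '[[[0.1, 2, -0.1], 0], [[0.1, 4, -0.1], 0], [[0.1, 5.5, -0.1], 0], [[0.1, 6.5, -0.1], 0], [[0.1, 7, -0.1], 0], [[0.1, 7, -0.1], 0], [[0.1, 7, -0.1], 0], [[0.1, 7, -0.1], 0]]'

```text
time_s: 4.45
position: [0.6866, -0.0046, 0.0217]
eef_rot: [0.654, -0.653, 0.269, -0.271]
wrist_force: [-0.1, -0.7, -0.7]
grip_width: 0.82
```

```bash
python3 - <<'E'
from h import *
w=camera("wrist");s=camera("scene");tips(w)
a=w["img"][120:320,160:480,::-1];b=s["img"][140:260,270:462,::-1]
cv2.imwrite("pics/w3.png",np.vstack([cv2.resize(a,(480,300)),cv2.resize(b,(480,300),interpolation=cv2.INTER_CUBIC)]))
go([.685,-.004,.0],45);print(sense()["wrist_force"])
E
```

```text
tip side 1 y mm [12.2 12.3 12.7 14.4 15.6] z mm [22.2 20.8 24.5 23.2 24.1] min|z| near tip 0.0
tip side -1 y mm [13.5 13.6 15.2 15.3 20. ] z mm [-23.  -27.5 -26.2 -27.  -39.2] min|z| near tip 21.5
TCP [ 0.6865 -0.0046  0.0215] jaw 45.1 shift [-0.15, 2.15, -0.07] spin 0.1
[-0.69388227 -1.16995449  0.31982543]
```

View pics/w3.png

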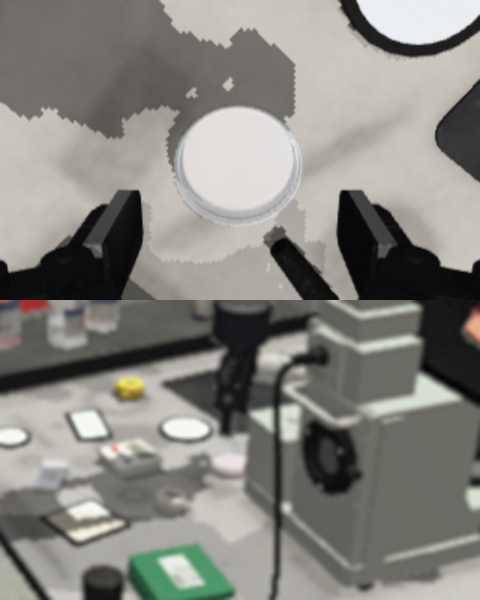

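Request:
arm_command --plan '[[[-0.1, 1.5, 0], 0], [[-0.1, 3, 0], 0], [[-0.1, 4, 0], 0], [[-0.1, 4.5, 0], 0], [[-0.1, 5, 0], 0], [[-0.1, 5, 0], 0], [[-0.1, 5, 0], 0], [[-0.1, 5, 0], 0]]'

```text
time_s: 5.35
position: [0.6863, -0.0039, -0.0279]
eef_rot: [0.654, -0.653, 0.269, -0.271]
wrist_force: [-0.7, -0.6, 0.3]
grip_width: 0.817
```

```bash
python3 - <<'E'
from h import *
w=camera("wrist")
a=w["img"][120:320,160:480,::-1]
cv2.imwrite("pics/w4.png",cv2.resize(a,(640,400)))
go([.685,-.004,-.033],45);print(sense()["wrist_force"])
P,M=rot();V=w["view"];c=w
v,u=np.nonzero(c["depth"]>0);d=c["depth"][v,u]
p=np.linalg.inv(c["mtx"])@np.vstack([u*d,v*d,d]);p=V[:3,:3].T@(p-V[:3,3:4]);t=M.T@(p-P[:,None])*1e3
for z in(34.8,-34.8):
  m=(abs(t[2]-z)<1.2)&(abs(t[0])<9)&(p[2]>-.01)&(p[2]<.08);h=np.sort(p[2][m]*1e3);print(z,h[::max(1,len(h)//25)].round(1))
E
```

```text
TCP [ 0.6862 -0.0039 -0.028 ] jaw 45.1 shift [-0.08, 0.5, -0.1] spin 0.1
[-0.44283345  0.06069223  0.69585721]
34.8 [-1.9 -0.9 -0.6  0.3 13.2 15.8 18.3 20.3 22.3 24.4 26.2 27.9 29.6 31.3
 32.9 34.5 36.2 37.4 39.  40.4 41.5 43.2 44.7 46.6 48.1 79.7]
-34.8 [-2.1 -0.7 -0.1 11.6 14.3 16.8 19.  21.1 23.6 25.6 27.3 29.2 31.  32.6
 34.1 35.8 37.3 38.7 40.1 41.4 42.5 44.2 45.9 47.8 48.7 79.7]
```

View pics/w4.png

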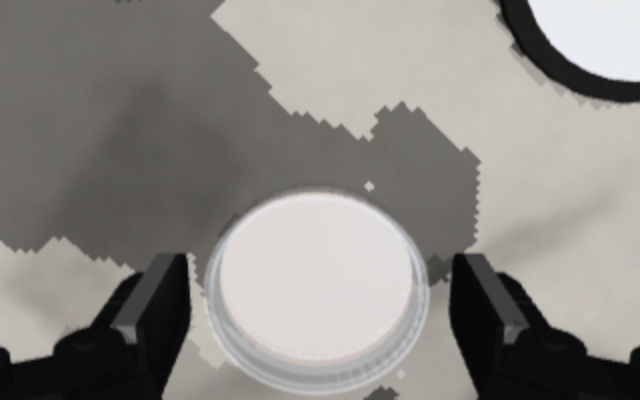

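Request:
arm_command --plan '[[[0, 0.2, -0.1], 0], [[0, 0.4, -0.1], 0], [[0, 0.6, -0.1], 0], [[0, 0.6, -0.1], 0], [[0, 0.6, -0.1], 0], [[0, 0.6, -0.1], 0], [[0, 0.6, -0.1], 0], [[0, 0.6, -0.1], 0]]'

```text
time_s: 6.2
position: [0.6856, -0.0046, -0.0339]
eef_rot: [0.654, -0.653, 0.269, -0.271]
wrist_force: [0.0, 0.2, 0.5]
grip_width: 0.816
```

Request:
arm_command --plan '[[[0, 0, 0], 0], [[0, 0, 0], 0], [[0, 0, 0], 0], [[0, 0, 0], 0], [[0, 0, 0], 0], [[0, 0, 0], 0], [[0, 0, 0], 0], [[0, 0, 0], 0]]' --gripper 5.5 --newtons 25

```text
time_s: 7.0
position: [0.6857, -0.0046, -0.0336]
eef_rot: [0.654, -0.653, 0.269, -0.271]
wrist_force: [-1.7, -0.0, 5.8]
grip_width: 0.694
```

```bash
python3 - <<'E'
from h import *
go([.6815,.1138,.01],45)
s=sense();print(s["wrist_force"],s["grip_width"]*85.4)
E
```

```text
TCP [ 0.6857 -0.0046 -0.0336] jaw 45.1 shift [-8.65, -4.36, 8.09] spin 0.1
[-1.6860484  -0.00859058  5.82945696] 59.23007341820503
```

Request:
arm_command --plan '[[[0, -1, 0], 0], [[0, -2.5, 0], 0], [[-1, -4, 1], 0], [[-3, -4.5, 3], 0], [[-5, -4.5, 5], 0], [[-7, -4.5, 6.7], 0], [[-8.6, -4.4, 8.1], 0], [[-8.6, -4.4, 8.1], 0]]'

```text
time_s: 7.8
position: [0.6817, 0.1171, 0.0117]
eef_rot: [0.655, -0.653, 0.268, -0.271]
wrist_force: [0.7, -1.3, -0.4]
grip_width: 0.69
```

```bash
python3 - <<'E'
from h import *
w=camera("wrist")
a=w["img"][100:320,140:500,::-1]
cv2.imwrite("pics/w5.png",cv2.resize(a,(720,440)))
P,M=rot();r=rect(w,P[2]+.0336+.015,P[0],P[1],.06);g=cv2.medianBlur(cv2.cvtColor(r,cv2.COLOR_RGB2GRAY),5)
h=cv2.HoughCircles(g,cv2.HOUGH_GRADIENT,1.5,60,param1=100,param2=20,minRadius=70,maxRadius=95);print(h,r.shape)
u,v,_=h[0,0];print("dish",P[0]-(v-180)/S,P[1]-(u-180)/S)
r=rect(w,.004,.6815,.1138,.06);print("pad")
m=(cv2.cvtColor(r,cv2.COLOR_RGB2GRAY)<70).astype(np.uint8)
go([.6815,.1138,-.0296],45);s=sense();print(s["wrist_force"],s["grip_width"]*85.4)
for q in["dish_center","dish_pad_top"]:
  for o in outline_of(w,q): print(q,o["score"],o["extent"])
E
```

```text
[[[177.75 179.25  89.2 ]
  [132.75 231.75  76.  ]
  [293.25 290.25  77.5 ]
  [243.75 338.25  77.65]
  [ 63.75  45.75  84.25]]] (360, 360, 3)
dish 0.68220580065205 0.116114486679365
pad
TCP [0.682  0.1154 0.0115] jaw 45.2 shift [0.06, 4.11, -0.16] spin 0.2
[-0.41643096 -0.8775056  -0.65676237] 58.562545169556124
dish_center 0.92 [261.2, 214.3, 115.1, 109.5]
dish_pad_top 0.79 [261.7, 180.1, 104.8, 66.6]
```

View pics/w5.png

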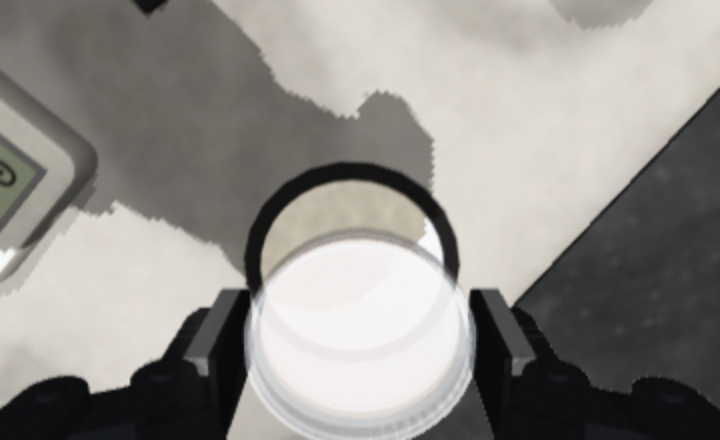

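Request:
arm_command --plan '[[[0.1, 1.5, -0.1], 0], [[0.1, 3, -0.2], 0], [[0.1, 3.8, -0.2], 0], [[0.1, 4, -0.2], 0], [[0.1, 4.1, -0.2], 0], [[0.1, 4.1, -0.2], 0], [[0.1, 4.1, -0.2], 0], [[0.1, 4.1, -0.2], 0]]'

```text
time_s: 8.75
position: [0.6818, 0.1113, -0.0296]
eef_rot: [0.654, -0.653, 0.269, -0.272]
wrist_force: [-0.1, -0.2, 0.1]
grip_width: 0.689
```

Request:
arm_command --plan '[[[0, 0, 0], 0], [[0, 0, 0], 0], [[0, -0.1, 0], 0], [[0, -1, 0], 0], [[0, -3, 0], 0], [[0, -7, 0], 0], [[0, -11, 0], 0], [[0, -15, 0], 0]]' --gripper 7.0

```text
time_s: 9.55
position: [0.6809, 0.1114, 0.1228]
eef_rot: [0.654, -0.653, 0.268, -0.272]
wrist_force: [0.1, -0.1, -0.4]
grip_width: 0.819
```

```bash
cat > seg.py <<'E'
from h import *
def pad_rect(w,x,y,half=.06,z=.004,save=None):
    r=rect(w,z,x,y,half);n=r.shape[0];m=(cv2.cvtColor(r,cv2.COLOR_RGB2GRAY)<70).astype(np.uint8)
    cs=cv2.findContours(m,cv2.RETR_EXTERNAL,cv2.CHAIN_APPROX_NONE)[0];c=max(cs,key=cv2.contourArea)
    (u,v),(a,b),t=cv2.minAreaRect(c)
    # heading of a-side in world
    h=np.degrees(np.arctan2(-np.cos(np.radians(t)),-np.sin(np.radians(t))))%180
    print("pad",round(x-(v-n/2)/S,4),round(y-(u-n/2)/S,4),"a %.1f heading %.1f b %.1f"%(a/S*1e3,h,b/S*1e3))
def top_slab(w,z,x,y,half,tol=.004):
    """points of the upper face from depth -> min area rect in world"""
    d=w["depth"];v,u=np.nonzero(d>0);d=d[v,u];V=w["view"]
    p=np.linalg.inv(w["mtx"])@np.vstack([u*d,v*d,d]);p=(V[:3,:3].T@(p-V[:3,3:4]))
    m=(abs(p[2]-z)<tol)&(abs(p[0]-x)<half)&(abs(p[1]-y)<half)
    q=np.float32(p[:2,m].T*1e3)
    (cx,cy),(a,b),t=cv2.minAreaRect(q);print("slab",round(cx/1e3,4),round(cy/1e3,4),"a %.1f heading %.1f b %.1f"%(a,t%180,b),"mean",(q.mean(0)/1e3).round(4),"n",m.sum(),"z",np.median(p[2,m]).round(4))
E
python3 - <<'E'
from seg import *
w=camera("wrist");cv2.imwrite("pics/w6.png",w["img"][:,:,::-1])
pad_rect(w,.6815,.1138)
r=rect(w,.019,.6815,.1138,.06);g=cv2.medianBlur(cv2.cvtColor(r,cv2.COLOR_RGB2GRAY),5)
print(cv2.HoughCircles(g,cv2.HOUGH_GRADIENT,1.5,60,param1=100,param2=20,minRadius=70,maxRadius=95))
top_slab(w,.019,.6815,.1138,.05);top_slab(w,.008,.453,.053,.055)
go([.453,.053,.06],58)
E
```

```text
pad 0.6766 0.1203 a 75.5 heading 36.8 b 58.0
[[[176.25 185.25  94.15]]]
slab 0.6832 0.11 a 59.1 heading 44.2 b 59.3 mean [0.6827 0.1104] n 2569 z 0.0182
slab 0.4529 0.0547 a 76.5 heading 56.3 b 34.7 mean [0.4536 0.0556] n 3300 z 0.0073
TCP [0.6841 0.1117 0.1305] jaw 45.1 shift [-12.29, 6.69, -20.56] spin -12.9
```

View pics/w6.png

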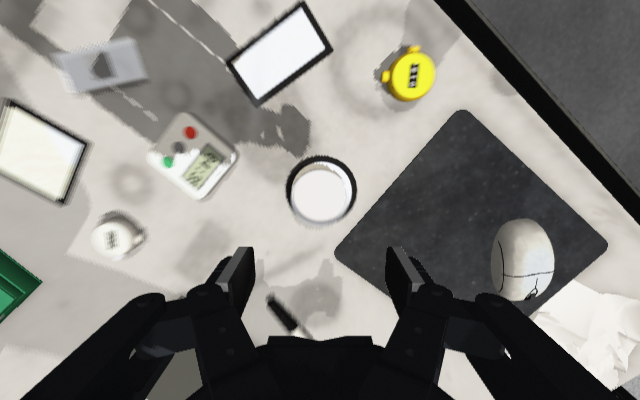

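Request:
arm_command --plan '[[[-2, 0, -3], 8], [[-4, 0, -6], 16], [[-6, 0, -9], 25], [[-8, 0, -12], 33], [[-9, 1, -15], 42], [[-10, 2, -17], 50], [[-11, 4, -19], 58], [[-12.3, 6, -20.5], 67]]' --gripper 5.0

```text
time_s: 10.4
position: [0.4527, 0.053, 0.0672]
eef_rot: [-0.401, 0.391, -0.583, 0.589]
wrist_force: [-0.4, -0.5, 0.2]
grip_width: 0.585
```

```bash
python3 - <<'E'
from seg import *
go([.453,.055,.06],-33.7)
E
```

```text
TCP [0.4527 0.053  0.0672] jaw -21.9 shift [-0.2, 0.72, -0.06] spin 11.8
```

Request:
arm_command --plan '[[[-0.2, 0.7, -0.1], 8], [[-0.2, 0.7, -0.1], 12], [[-0.2, 0.7, -0.1], 12], [[-0.2, 0.7, -0.1], 12], [[-0.2, 0.7, -0.1], 12], [[-0.2, 0.7, -0.1], 12], [[-0.2, 0.7, -0.1], 12], [[-0.2, 0.7, -0.1], 12]]'

```text
time_s: 11.2
position: [0.4527, 0.0552, 0.0602]
eef_rot: [-0.338, 0.327, -0.621, 0.626]
wrist_force: [0.4, 0.2, 0.7]
grip_width: 0.585
```

```bash
cat >> h.py <<'E'
def tipz(c):
    P,M=rot();V=c["view"];v,u=np.nonzero(c["depth"]>0);d=c["depth"][v,u];w=sense()["grip_width"]*42.7
    p=np.linalg.inv(c["mtx"])@np.vstack([u*d,v*d,d]);p=V[:3,:3].T@(p-V[:3,3:4]);t=M.T@(p-P[:,None])*1e3
    for s in(1,-1):
        m=(abs(t[2]*s-w)<1.5)&(abs(t[0])<13)&(t[1]>-60)&(t[1]<-25);print("tip y",s,round(w,1),np.sort(t[1][m])[-5:].round(1))
E
python3 - <<'E'
from seg import *
w=camera("wrist");cv2.imwrite("pics/w7.png",w["img"][:,:,::-1])
tipz(w);top_slab(w,.008,.453,.053,.055,.003)
r=rect(w,.008,.453,.053,.055)
go([.453,.055,.06],-33.7)
E
```

```text
tip y 1 24.9 [-34.7 -34.7 -34.6 -34.  -33.9]
tip y -1 24.9 [-35.1 -35.  -35.  -34.2 -34.1]
slab 0.4523 0.0545 a 75.4 heading 56.0 b 34.0 mean [0.4534 0.0562] n 3348 z 0.0074
TCP [0.4527 0.0552 0.0602] jaw -33.9 shift [-0.0, 0.02, 0.04] spin -0.2
```

View pics/w7.png

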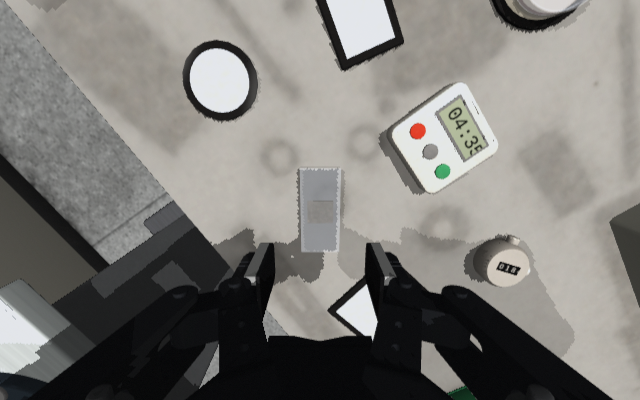

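Request:
arm_command --plan '[[[0, 3, 0], 0], [[0, 5.5, 0], 0], [[0, 7.5, 0], 0], [[0, 8.5, 0], 0], [[0, 9, 0], 0], [[0, 9.1, 0], 0], [[0, 9.1, 0], 0], [[0, 9.1, 0], 0]]'

```text
time_s: 12.05
position: [0.4547, 0.0553, -0.0301]
eef_rot: [-0.339, 0.327, -0.621, 0.627]
wrist_force: [-0.5, 0.5, -0.2]
grip_width: 0.59
```

Request:
arm_command --plan '[[[0, 0, 0], 0], [[0, 0, 0], 0], [[0, 0, 0], 0], [[0, 0, 0], 0], [[0, 0, 0], 0], [[0, 0, 0], 0], [[0, 0, 0], 0], [[0, 0, 0], 0]]' --gripper 2.8 --newtons 40

```text
time_s: 12.85
position: [0.4551, 0.0553, -0.0293]
eef_rot: [-0.339, 0.326, -0.621, 0.627]
wrist_force: [-1.7, 0.4, 10.3]
grip_width: 0.383
```

```bash
python3 - <<'E'
from seg import *
go([.5623,.1767,.04],-11.2)
s=sense();print(s["wrist_force"],s["grip_width"]*85.4)
E
```

```text
TCP [ 0.4551  0.0553 -0.0293] jaw -33.9 shift [-16.13, -6.71, 2.24] spin -22.7
[-1.73857318  0.43149401 10.32431787] 32.69120099515907
```

Request:
arm_command --plan '[[[0, -2, 0], 0], [[0, -5, 0], 0], [[-3, -7, 0.4], -5], [[-6, -7, 0.9], -10], [[-9, -7, 1.3], -15], [[-12, -7, 1.7], -20], [[-15, -7, 2.1], -22.7], [[-16.1, -6.7, 2.3], -22.7]]'

```text
time_s: 13.65
position: [0.5642, 0.1779, 0.0405]
eef_rot: [-0.456, 0.443, -0.541, 0.55]
wrist_force: [-0.4, -0.7, -0.6]
grip_width: 0.381
```

```bash
python3 - <<'E'
from seg import *
camera("top")
w=camera("wrist");P,M=rot()
cv2.imwrite("pics/w8.png",w["img"][:,:,::-1])
pad_rect(w,.5623,.1767);top_slab(w,P[2]+.0293+.008,P[0],P[1],.05,.003)
r=rect(w,.004,.5623,.1767,.06);
go([.5623,.1767,-.0245],-11.2)
s=sense();print(s["wrist_force"],s["grip_width"]*85.4)
E
```

```text
pad 0.5456 0.1681 a 130.5 heading 62.1 b 53.5
slab 0.5623 0.1766 a 75.9 heading 78.2 b 56.3 mean [0.5628 0.1797] n 7869 z 0.0763
TCP [0.5627 0.1766 0.0395] jaw -11.2 shift [0.03, 6.4, -0.16] spin 0.0
[-0.18302433 -0.12361409 -0.59830573] 32.54771851668658
```

View pics/w8.png

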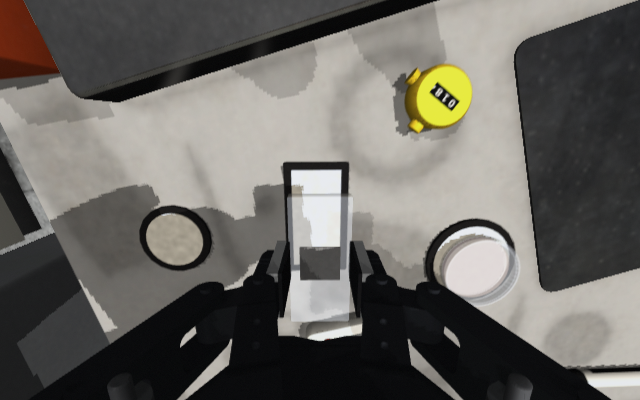

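Request:
arm_command --plan '[[[0, 2, -0.1], 0], [[0, 4, -0.1], 0], [[-0.1, 5.5, -0.1], 0], [[-0.1, 6.1, -0.1], 0], [[-0.1, 6.4, -0.1], 0], [[-0.1, 6.4, -0.1], 0], [[-0.1, 6.4, -0.1], 0], [[-0.1, 6.4, -0.1], 0]]'

```text
time_s: 14.55
position: [0.5635, 0.178, -0.0239]
eef_rot: [-0.455, 0.443, -0.542, 0.55]
wrist_force: [0.0, -0.1, -0.7]
grip_width: 0.372
```

Request:
arm_command --plan '[[[0, 0, 0], 0], [[0, 0, 0], 0], [[0, -0.1, 0], 0], [[0, -1, 0], 0], [[0, -3, 0], 0], [[0, -7, 0], 0], [[0, -11, 0], 0], [[0, -15, 0], 0]]' --gripper 5.0

```text
time_s: 15.35
position: [0.5602, 0.1777, 0.1284]
eef_rot: [-0.455, 0.443, -0.542, 0.551]
wrist_force: [0.6, -0.1, 0.2]
grip_width: 0.592
```

```bash
python3 - <<'E'
from seg import *
camera("top")
w=camera("wrist");P,M=rot()
cv2.imwrite("pics/w9.png",cv2.resize(w["img"][60:260,160:480,::-1],(640,400)))
top_slab(w,.012,.5623,.1767,.05,.003)
r=rect(w,.004,.5623,.1767,.06);pad_rect(w,.5623,.1767)
print(w2px(w,[.559,-.076,.021]))
go([.559,-.076,.06],20)
E
```

```text
slab 0.5617 0.1761 a 75.0 heading 78.8 b 34.1 mean [0.5619 0.1775] n 2049 z 0.0114
pad 0.5622 0.1779 a 89.3 heading 79.0 b 49.0
[352.11646247 379.01924989]
TCP [0.5631 0.1785 0.1323] jaw -11.2 shift [25.11, 7.13, 4.32] spin -31.2
```

View pics/w9.png

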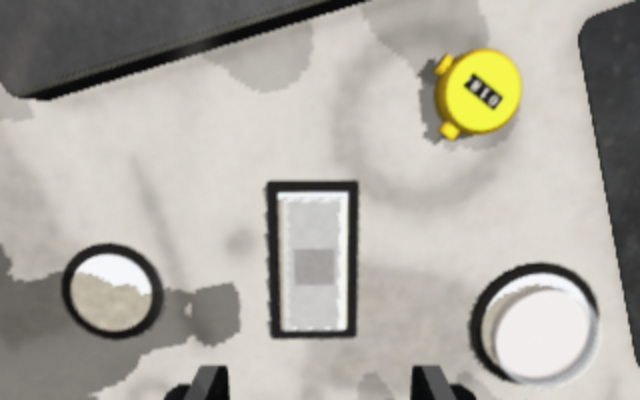

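Request:
arm_command --plan '[[[4, 1, 0.7], 0], [[8, 2, 1.4], 0], [[12, 3, 2.1], 0], [[16, 4, 2.8], 0], [[20, 5, 3.4], 0], [[23.5, 6, 4], 0], [[25.1, 7, 4.3], 0], [[25.1, 7.1, 4.3], 0]]' --gripper 6.0

```text
time_s: 16.25
position: [0.5582, -0.0772, 0.0591]
eef_rot: [-0.457, 0.44, -0.541, 0.552]
wrist_force: [-1.2, 0.3, -0.1]
grip_width: 0.706
```

```bash
python3 - <<'E'
from seg import *
camera("top")
w=camera("wrist");P,M=rot()
cv2.imwrite("pics/w10.png",w["img"][:,:,::-1])
tipz(w);top_slab(w,.021,.559,-.076,.035,.003)
top_slab(w,.018,.564,.049,.045,.003)
pad_rect(w,.4483,.1827,.05)
go([.559,-.076,.06],-11)
E
```

```text
tip y 1 30.0 [-36.1 -36.1 -35.5 -35.2 -35.2]
tip y -1 30.0 [-35.7 -35.6 -35.3 -35.  -34.7]
slab 0.56 -0.0747 a 38.8 heading 5.9 b 38.8 mean [ 0.5601 -0.074 ] n 1701 z 0.0203
slab 0.5654 0.0503 a 65.7 heading 2.3 b 63.4 mean [0.5643 0.0488] n 8603 z 0.0176
pad 0.4485 0.1829 a 99.7 heading 0.0 b 99.7
TCP [ 0.5587 -0.0752  0.0601] jaw -11.2 shift [0.08, 0.01, 0.04] spin -0.2
```

View pics/w10.png

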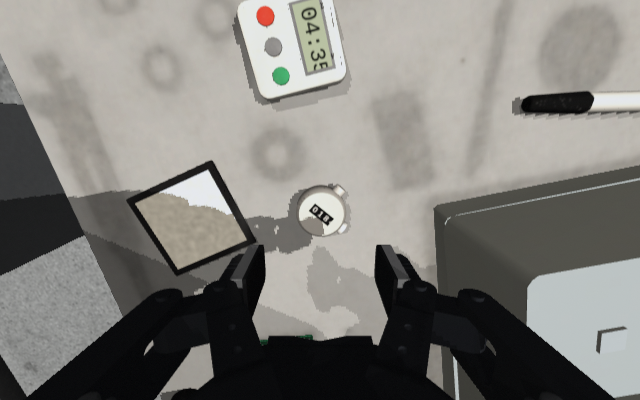

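```bash
python3 - <<'E'
from seg import *
go([.5600,-.0745,-.027],-11.2)
E
```

```text
TCP [ 0.5587 -0.0752  0.0601] jaw -11.2 shift [-0.01, 8.71, -0.13] spin 0.0
```

Request:
arm_command --plan '[[[0, 3, 0], 0], [[0, 5.5, -0.1], 0], [[0, 7.5, -0.1], 0], [[0, 8.3, -0.1], 0], [[0, 8.7, -0.1], 0], [[0, 8.7, -0.1], 0], [[0, 8.7, -0.1], 0], [[0, 8.7, -0.1], 0]]'

```text
time_s: 17.15
position: [0.5608, -0.0747, -0.026]
eef_rot: [-0.458, 0.44, -0.54, 0.552]
wrist_force: [1.0, -0.1, -0.0]
grip_width: 0.701
```

Request:
arm_command --plan '[[[0, 0, 0], 0], [[0, 0, 0], 0], [[0, 0, 0], 0], [[0, 0, 0], 0], [[0, 0, 0], 0], [[0, 0, 0], 0], [[0, 0, 0], 0], [[0, 0, 0], 0]]' --gripper 3.6 --newtons 40

```text
time_s: 17.95
position: [0.5613, -0.0748, -0.025]
eef_rot: [-0.458, 0.44, -0.54, 0.552]
wrist_force: [-2.4, 1.2, 8.5]
grip_width: 0.463
```

```bash
python3 - <<'E'
from seg import *
P,M=rot();print("tool y axis",M[:,1].round(4))
go([.4483,.1827,.06],-11.2)
s=sense();print(s["wrist_force"],s["grip_width"]*85.4)
E
```

```text
tool y axis [ 0.0312  0.0032 -0.9995]
TCP [ 0.5613 -0.0748 -0.025 ] jaw -11.2 shift [-23.15, -8.77, -15.81] spin 0.0
[-2.43257948  1.18034024  8.48141834] 39.49805122687103
```

Request:
arm_command --plan '[[[0, -3, 0], 0], [[-2, -7, -1.5], 0], [[-6, -8.8, -4.5], 0], [[-10, -8.8, -7.5], 0], [[-14, -8.8, -10.5], 0], [[-18, -8.8, -12.5], 0], [[-22, -8.8, -15], 0], [[-23.2, -8.8, -15.8], 0]]'

```text
time_s: 18.75
position: [0.4468, 0.1861, 0.0605]
eef_rot: [-0.459, 0.44, -0.54, 0.552]
wrist_force: [0.2, -0.3, -0.8]
grip_width: 0.454
```

```bash
python3 - <<'E'
from seg import *
camera("top")
w=camera("wrist");P,M=rot()
pad_rect(w,.4483,.1827,.04)
top_slab(w,P[2]+.025+.021,P[0],P[1],.03,.004)
go([.4483,.1827,-.020],-11.2)
s=sense();print(s["wrist_force"],s["grip_width"]*85.4,M[:,1].round(4))
cv2.imwrite("pics/w11.png",cv2.resize(w["img"][60:340,120:520,::-1],(600,420)))
E
```

```text
pad 0.4465 0.1908 a 40.5 heading 89.6 b 55.7
slab 0.4486 0.1882 a 56.9 heading 10.4 b 38.9 mean [0.4455 0.1889] n 4518 z 0.1057
TCP [0.4476 0.1848 0.0605] jaw -11.0 shift [0.27, 8.04, -0.13] spin 0.2
[-0.36481435 -0.82718264 -1.87448703] 39.44275129080443 [ 0.0311  0.0034 -0.9995]
```

View pics/w11.png

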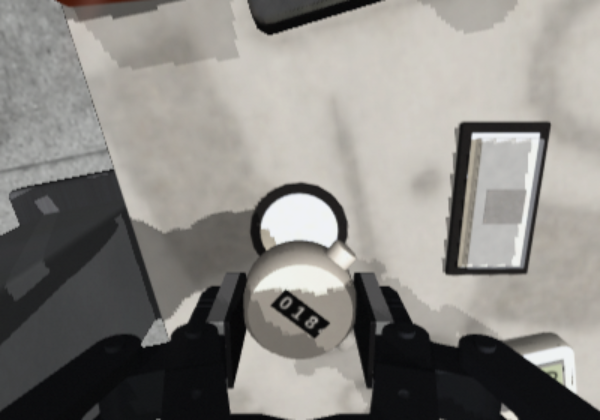

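Request:
arm_command --plan '[[[0.3, 3, 0], 0], [[0.3, 5.5, 0], 0], [[0.3, 7, -0.1], 0], [[0.3, 7.6, -0.1], 0], [[0.3, 7.9, -0.1], 0], [[0.3, 8.1, -0.1], 0], [[0.3, 8.1, -0.1], 0], [[0.3, 8.1, -0.1], 0]]'

```text
time_s: 19.65
position: [0.449, 0.1824, -0.02]
eef_rot: [-0.459, 0.44, -0.539, 0.552]
wrist_force: [0.3, 0.1, -1.6]
grip_width: 0.458
```

Request:
arm_command --plan '[[[0, 0, 0], 0], [[0, 0, 0], 0], [[0, -0.1, 0], 0], [[0, -1, 0], 0], [[0, -3, 0], 0], [[0, -7, 0], 0], [[0, -11, 0], 0], [[0, -15, 0], 0]]' --gripper 5.6

```text
time_s: 20.45
position: [0.4438, 0.1817, 0.1321]
eef_rot: [-0.459, 0.44, -0.539, 0.552]
wrist_force: [0.4, -1.0, 0.5]
grip_width: 0.655
```

```bash
python3 - <<'E'
from seg import *
camera("top");camera("top")
w=camera("wrist");P,M=rot()
pad_rect(w,.4483,.1827,.04)
top_slab(w,.025,.4483,.1827,.03,.004);top_slab(w,.018,.5654,.0503,.045,.003)
go([.565,.050,.06],92.3);s=sense();print(s["joints"])
cv2.imwrite("pics/w12.png",cv2.resize(w["img"][60:340,120:520,::-1],(600,420)))
E
```

```text
pad 0.4457 0.184 a 55.5 heading 34.1 b 54.5
slab 0.4472 0.1827 a 39.3 heading 78.3 b 39.3 mean [0.4471 0.1831] n 1076 z 0.0243
slab 0.566 0.0538 a 62.9 heading 1.9 b 58.2 mean [0.5702 0.0603] n 1659 z 0.0178
TCP [0.4454 0.1822 0.1326] jaw -11.0 shift [10.79, 7.63, 14.0] spin 76.7
[ 0.29523707  0.29682068  1.91823    -0.00749833  0.88949268  0.49169533]
```

View pics/w12.png

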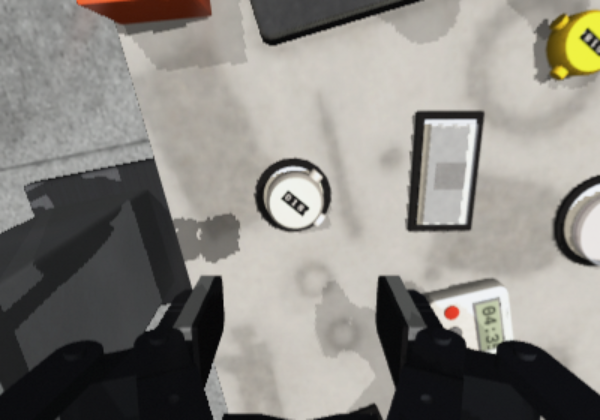

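Request:
arm_command --plan '[[[1, 0, 1.5], 8], [[2.5, 1, 3], 16], [[4, 2, 5], 25], [[5.5, 3, 7], 33], [[7, 4, 9], 42], [[8.5, 5, 11], 50], [[10, 6.5, 13], 59], [[10.8, 7.6, 14], 67]]' --gripper 7.8

```text
time_s: 21.4
position: [0.5651, 0.0485, 0.0584]
eef_rot: [0.084, -0.059, 0.704, -0.703]
wrist_force: [-0.2, -0.4, 0.2]
grip_width: 0.915
```

```bash
python3 - <<'E'
from seg import *
go([.565,.050,.06],-87.7)
E
```

```text
TCP [0.5651 0.0485 0.0584] jaw -78.4 shift [-0.03, -0.16, -0.15] spin 9.3
```

Request:
arm_command --plan '[[[0, 0, -0.1], 8], [[0, 0, -0.1], 9.3], [[0, 0, -0.1], 9.3], [[0, 0, -0.1], 9.3], [[0, 0, -0.1], 9.3], [[0, 0, -0.1], 9.3], [[0, 0, -0.1], 9.3], [[0, 0, -0.1], 9.3]]'

```text
time_s: 22.2
position: [0.5649, 0.0495, 0.0585]
eef_rot: [0.027, -0.002, 0.708, -0.705]
wrist_force: [0.1, -0.3, 0.5]
grip_width: 0.917
```

```bash
python3 - <<'E'
from seg import *
w=camera("wrist");P,M=rot()
cv2.imwrite("pics/w13.png",w["img"][:,:,::-1])
tipz(w);top_slab(w,.018,.565,.0503,.045,.003);pad_rect(w,.4509,-.0623,.058);print(M[:,1])
go([.565,.050,-.026],-87.7)
r=rect(w,.018,.565,.05,.05)
E
```

```text
tip y 1 39.0 [-41.2 -41.1 -40.9 -40.7 -40.7]
tip y -1 39.0 [-41.5 -41.2 -41.1 -41.  -41. ]
slab 0.5654 0.0511 a 64.9 heading 2.5 b 63.7 mean [0.5669 0.0511] n 5855 z 0.0176
pad 0.4511 -0.0621 a 115.7 heading 0.0 b 115.7
[ 0.03548006  0.00503286 -0.99935771]
TCP [0.5649 0.0495 0.0585] jaw -87.7 shift [0.29, 8.44, -0.02] spin 0.0
```

Request:
arm_command --plan '[[[0.1, 3, -0.1], 0], [[0.2, 5.5, -0.1], 0], [[0.2, 7.3, -0.1], 0], [[0.2, 8.3, -0.1], 0], [[0.2, 8.8, -0.1], 0], [[0.2, 8.8, -0.1], 0], [[0.2, 8.8, -0.1], 0], [[0.2, 8.8, -0.1], 0]]'

```text
time_s: 23.05
position: [0.5665, 0.0509, -0.0287]
eef_rot: [0.027, -0.001, 0.708, -0.705]
wrist_force: [0.3, 0.5, 1.0]
grip_width: 0.914
```

Request:
arm_command --plan '[[[0, 0, 0], 0], [[0, 0, 0], 0], [[0, 0, 0], 0], [[0, 0, 0], 0], [[0, 0, 0], 0], [[0, 0, 0], 0], [[0, 0, 0], 0], [[0, 0, 0], 0]]' --gripper 5.8 --newtons 40

```text
time_s: 23.85
position: [0.5669, 0.0509, -0.0278]
eef_rot: [0.028, -0.001, 0.708, -0.705]
wrist_force: [-1.8, 0.2, 6.7]
grip_width: 0.738
```

```bash
python3 - <<'E'
from seg import *
P,M=rot();print("tool y axis",M[:,1].round(4))
go([.4509,-.0623,.05],-77.8)
s=sense();print(s["wrist_force"],s["grip_width"]*85.4)
E
```

```text
tool y axis [ 0.0378  0.005  -0.9993]
TCP [ 0.5669  0.0509 -0.0278] jaw -87.7 shift [11.75, -8.27, 10.81] spin -9.9
[-1.82263463  0.22362     6.70924589] 63.06341799608513
```

Request:
arm_command --plan '[[[0, -2.5, 0], 0], [[0, -6, 0], 0], [[2.5, -8, 2.5], -2], [[5, -8.3, 4.8], -4], [[7.5, -8.3, 7], -6], [[10, -8.3, 9.2], -8], [[11.7, -8.3, 10.8], -9.9], [[11.7, -8.3, 10.8], -9.9]]'

```text
time_s: 24.65
position: [0.4497, -0.0634, 0.0506]
eef_rot: [0.088, -0.062, 0.703, -0.703]
wrist_force: [0.9, -0.2, -0.1]
grip_width: 0.736
```

```bash
python3 - <<'E'
from seg import *
camera("top");camera("top")
w=camera("wrist");P,M=rot();V=w["view"]
print("px pad",w2px(w,[.451,-.062,.004]),"timer",w2px(w,P+[0,0,.046]))
d=w["depth"];v,u=np.nonzero(d>0);d=d[v,u];p=np.linalg.inv(w["mtx"])@np.vstack([u*d,v*d,d]);p=V[:3,:3].T@(p-V[:3,3:4]);t=M.T@(p-P[:,None])
# timer top: plane fit + rect, inside fingers
m=(abs(p[2]-(P[2]+.0278+.018))<.006)&(abs(t[2])<.0315)&(abs(t[0])<.045)
q=p[:,m];A=np.c_[q[:2].T,np.ones(m.sum())];co=np.linalg.lstsq(A,q[2],rcond=None)[0];print("plane slope deg",np.degrees(co[:2]),"n",m.sum())
r=cv2.minAreaRect(np.float32(q[:2].T*1e3));print("timer",r)
tx=t[:,m];print("timer tool x range",np.percentile(tx[0],[.5,99.5])*1e3)
go([.4509,-.0623,-.0238],-77.8);s=sense();print(s["wrist_force"],s["grip_width"]*85.4)
c=camera("top");
for q_ in["timer_pad_top","timer_center"]:
  for o in outline_of(w,q_): print(q_,o["score"],o["extent"])
E
```

```text
px pad [319.93624484 214.68906328] timer [321.50309925 264.29304   ]
plane slope deg [-0.06153711 -0.50099316] n 14144
timer ((450.27447509765625, -62.11759567260742), (66.53660583496094, 63.098880767822266), 11.674432754516602)
timer tool x range [-32.72314218  31.51998148]
TCP [ 0.4521 -0.0621  0.0508] jaw -77.8 shift [0.41, 7.45, -0.03] spin -0.0
[ 1.44261934 -0.3726734  -1.40672634] 63.14272065621913
timer_pad_top 0.9 [271.9, 166.5, 98.8, 31.1]
timer_center 0.7 [256.6, 198.2, 126.4, 122.0]
```

Request:
arm_command --plan '[[[0.1, 2.5, 0], -0.5], [[0.2, 5, 0], -0.5], [[0.25, 6.4, 0], -0.5], [[0.25, 7, 0], -0.5], [[0.25, 7.3, 0], -0.5], [[0.25, 7.45, 0], -0.5], [[0.25, 7.45, 0], -0.5], [[0.25, 7.45, 0], -0.5]]'

```text
time_s: 25.75
position: [0.4529, -0.0619, -0.0235]
eef_rot: [0.093, -0.065, 0.703, -0.702]
wrist_force: [0.8, -0.4, 0.2]
grip_width: 0.734
```

Request:
arm_command --plan '[[[0, 0, 0], 0], [[0, 0, 0], 0], [[0, -0.1, 0], 0], [[0, -1, 0], 0], [[0, -3, 0], 0], [[0, -7, 0], 0], [[0, -11, 0], 0], [[0, -15, 0], 0]]' --gripper 8.0

```text
time_s: 26.55
position: [0.4465, -0.0626, 0.1286]
eef_rot: [0.093, -0.064, 0.703, -0.703]
wrist_force: [0.7, -0.1, -0.4]
grip_width: 0.937
```

```bash
python3 - <<'E'
from seg import *
camera("top");camera("top")
w=camera("wrist");P,M=rot();print(P,M[:,1].round(3))
top_slab(w,.022,.451,-.062,.045,.003);pad_rect(w,.451,-.062,.057)
# ring widths: dark pixels along pad axes at pad plane
def prof(w,x,y,h,half,z=.004):
    for a in range(4):
        th=np.radians(h+90*a);s="";k=[]
        for r in np.arange(.025,half+.008,.001):
            u,v=w2px(w,[x+r*np.cos(th),y+r*np.sin(th),z]).round().astype(int)
            k.append(int(w["img"][v,u].mean()) if 0<=v<400 and 0<=u<640 else -1)
        print(a,k)
prof(w,.451,-.062,12.4,.041)
go([.68,-.02,.17],45)
E
```

```text
[ 0.44813372 -0.06292419  0.12908764] [ 0.045  0.003 -0.999]
slab 0.4512 -0.0611 a 65.8 heading 13.6 b 63.5 mean [ 0.4523 -0.0609] n 3570 z 0.0216
pad 0.4496 -0.0639 a 81.4 heading 12.5 b 79.3
0 [227, 227, 228, 228, 228, 228, 205, 147, 81, 32, 24, 27, 27, 26, 97, 158, 177, 175, 174, 175, 176, 176, 176, 175]
1 [200, 225, 226, 226, 226, 226, 226, 227, 222, 83, 26, 27, 43, 175, 175, 174, 174, 173, 172, 171, 172, 172, 172, 173]
2 [190, 225, 224, 224, 223, 224, 224, 224, 224, 223, 224, 180, 52, 52, 19, 26, 31, 115, 171, 171, 171, 170, 170, 168]
3 [225, 226, 226, 225, 226, 225, 221, 160, 160, 219, 222, 73, 25, 22, 21, 25, 101, 163, 163, 176, 176, 176, 177, 177]
TCP [ 0.4481 -0.0629  0.1291] jaw -77.2 shift [-23.72, -3.04, 0.96] spin 57.8
```

```bash
python3 - <<'E'
from seg import *
go([.61,.10,.13])
E
```

```text
TCP [ 0.4481 -0.0629  0.1291] jaw -77.2 shift [-19.37, 0.68, -12.31] spin None
```

Request:
arm_command --plan '[[[-3, 0, -2], 0], [[-6, 0, -4], 0], [[-9, 0, -6], 0], [[-12, 0, -8], 0], [[-15, 0, -10], 0], [[-18, 0.3, -12], 0], [[-19.4, 0.5, -12.3], 0], [[-19.4, 0.5, -12.3], 0]]'

```text
time_s: 27.5
position: [0.6104, 0.1008, 0.1302]
eef_rot: [-0.094, 0.064, -0.702, 0.703]
wrist_force: [-1.4, -0.3, -0.7]
grip_width: 0.935
```

```bash
python3 - <<'E'
from seg import *
camera("top");camera("top")
w=camera("wrist");P,M=rot();print(P)
top_slab(w,.019,.6815,.1138,.04,.003);top_slab(w,.012,.5623,.1767,.05,.003);pad_rect(w,.6815,.1138,.05)
r=rect(w,.004,.6815,.1138,.06);g=cv2.cvtColor(r,cv2.COLOR_RGB2GRAY);m=(g<70).astype(np.uint8)
v,u=np.nonzero(m);q=np.c_[u,v];rad=np.hypot(u-180,v-180)/3;k=(rad<45);an=(np.degrees(np.arctan2(v-180,u-180))[k]//30).astype(int)
for a in range(-6,6):print(a*30,np.percentile(rad[k][an==a],[5,95]).round(1) if (an==a).any() else None,(an==a).sum())
c=camera("top")
for x,y,z in[(.6815,.1138,.019),(.449,.183,.025)]: top_slab(c,z,x,y,.04,.004)
E
```

```text
[0.60919408 0.09935641 0.13116877]
slab 0.683 0.1103 a 59.4 heading 13.2 b 59.2 mean [0.6833 0.1102] n 2943 z 0.0181
slab 0.5618 0.1768 a 74.9 heading 78.8 b 34.5 mean [0.5623 0.177 ] n 2019 z 0.0113
pad 0.6817 0.1135 a 75.0 heading 0.0 b 74.7
-180 [32.7 37. ] 778
-150 [33. 37.] 752
-120 [33.3 37.3] 723
-90 [34.2 37.5] 556
-60 [35.7 37.5] 329
-30 [35.7 37.4] 301
0 [34.2 37.4] 532
30 [32.5 37.2] 813
60 [32.1 37.2] 911
90 [32. 37.] 909
120 [32.3 36.9] 844
150 [32.3 36.8] 810
slab 0.0 0.0 a 0.0 heading 0.0 b 0.0 mean [nan nan] n 0 z nan
slab 0.0 0.0 a 0.0 heading 0.0 b 0.0 mean [nan nan] n 0 z nanseg.py:15: RuntimeWarning: Mean of empty slice.
  (cx,cy),(a,b),t=cv2.minAreaRect(q);print("slab",round(cx/1e3,4),round(cy/1e3,4),"a %.1f heading %.1f b %.1f"%(a,t%180,b),"mean",(q.mean(0)/1e3).round(4),"n",m.sum(),"z",np.median(p[2,m]).round(4))
  ret = um.true_divide(
  return _methods._mean(a, axis=axis, dtype=dtype,
  ret = ret.dtype.type(ret / rcount)
```

```bash
python3 -c "
from station import *
print(sense()['wrist_force']);print(close_job())"
```

```text
[-0.63495221  0.09190779  0.44092   ]
the job is handed in; nothing more can be done
None
```

All four things are on their matching pads, and I handed the job in after about 28 s with the gripper open and clear. I placed them in the order dish, slide, counter, timer, and did not touch the carton, the screw case or the yellow counter.

The last wrist-camera checks, all estimates good to about 2 mm:

| Thing | Offset from pad centre | Angle error | Notes |
|---|---|---|---|
| Dish | about 3.5 mm | – | dark pad ring visible all round, upper face at the right height |
| Slide | about 1–2 mm | about 0.2° or less | flat |
| Counter | about 1–2 mm | – | flat |
| Timer | about 3 mm | about 1° | flat |

All offsets are within the pads' 8 mm margin, so nothing overhangs.

- **Fingertip position:** the tips sat about 30–44 mm behind the reported TCP, depending on the opening, which disagrees with the description. I set grasp heights from the wrist camera's depth picture instead.
- **Tool tilt:** the tool had tilted about 2.5° by the end. The timer still measured level to about 0.5° while held.
- **Bench contact:** the wrist force rose to about 10 N while the fingers closed, well under the limits.
- **Failed and missing checks:** the final top-camera depth check of the dish and counter returned no points. The timer's placing was checked by numbers only, because the picture limit was reached.

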